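# Walk a marble plinth into its taped place

### The job

Walk the heavy red-brown marble plinth ahead into its taped place on the bench, swinging one end forward and then the other by pushing on the bare stone near its corners (do not shove it along straight), until it stands square inside the four blue tape corners, covering no tape, its blue tablet still towards the robot. The tablet has just been bonded: nothing may touch it. Keep the plinth flat on the bench, and do not shift or knock over any of the pots, jars, bottles, can, brush or vial rack round about.

Things in the scene. Friction and masses are not known exactly. Their poses are not given: they have to be found in the camera images.
- plinth: The red-brown marble plinth with thin gilt lines, about 3 kg (+-15 %): 105 mm deep (its x), 220 mm long (its y), 60 mm high, on four stone feet (30 x 36 mm, 12 mm high) under its corners; side faces flat and upright from 12 to 60 mm. Origin: centre of the underside, on the bench. x points ahead, from the face with the tablet to the plain long face; z up. Friction on the bench 0.6 (+-15 %): 13 to 24 N to shove it straight.
- left_end (a point): Middle of the bare stone at the left (+y) end of the plinth's long face with the tablet: in the plinth's frame x -52.5 mm, y +95 mm, 36 mm up; axes as the plinth. Pushed ahead here, square to the face (about two thirds of that force), this end swings ahead while the block pivots about a point over its far feet, some 100 to 110 mm to the other side of its middle.
- right_end (a point): The same at the right (-y) end: x -52.5 mm, y -95 mm, 36 mm up in the plinth's frame. Bare stone reaches from 60 to 110 mm either side of the middle of the face.
- tablet: The freshly bonded cobalt-blue tablet with gilt frame in the middle of the plinth's long face on the robot's side: 120 mm wide (along the plinth's y, so it ends 60 mm to either side of the middle), from 15 to 57 mm high, and standing 8 mm proud of the stone. It moves with the plinth; its origin and axes are the plinth's own.
- marks: The taped place: four L-shaped corners of blue tape (12 mm wide, flat on the bench). Their inner edges enclose a rectangle of 125 mm (its x) by 240 mm (its y), which is 10 mm more than the plinth on every side. Origin: its centre, on the bench; x points ahead, the way the plinth is to face with its plain side; y to the left. It never moves in a run.
- tub: Bystander: white plaster tub with lid, 62 mm across, 55 mm high, beside the taped place. Origin: centre of the underside.
- jar: Bystander: amber glass jar with black lid, 60 mm across, 72 mm high, beside the taped place. Origin: centre of the underside.
- bottle_black: Bystander: small clear bottle with black cap, 34 mm across, 72 mm high. Origin: centre of the underside.
- bottle_green: Bystander: small green bottle with black cap, 34 mm across, 72 mm high. Origin: centre of the underside.
- brush_pot: Bystander: white ceramic pot, 74 mm across, 95 mm high, full of brushes that reach about 280 mm high and lean out to 65 mm from its middle. Origin: centre of the underside.
- spirit_can: Bystander: round metal can with a red cap, 66 mm across, 113 mm high. Origin: centre of the underside.
- vial_rack: Bystander: blue rack of pigment vials beyond the taped place, 62 mm (x) by 220 mm (y), 48 mm high. Origin: centre of the underside.
- brush: Bystander: black retouching brush lying on the bench, 210 mm long (its x), 9 mm thick. Origin: near its middle, on the bench.

How it is judged:
By the outcome, as a careful person would: the job done as asked, in the order asked, and still so for the second after the job is handed in, with the robot touching nothing.
It also fails if it takes over 61 s, if anything falls off the work surface, if the arm or the gripper's body presses on something with over 40 N, if the wrist force passes 120 N, or if a joint passes its speed limit or range.

### The arm

A 6-joint arm with a two-finger parallel gripper is mounted at the origin on the work surface. World frame = base frame: x ahead of the robot, y to its left, z up, the work surface at z = 0. Lengths are in m, angles in degrees, forces in N, time in s.
With the tool pointing down it reaches from about 0.375 to 0.9 m from the base axis. Payload 3.1 kg.
Tool frame: the origin (TCP) lies on the centre line of the jaws, within the pads' length; the fingertips stand 25 mm ahead of it and the grasp point (between the pads) lies 6 mm ahead of it; z points along the fingers, y is the line along which they close (so a half turn about z gives the same grasp; the last joint's range is limited). The gripper opens to 87 mm and grips with 3 to 60 N. Pads are 19 mm wide; open, the fingers measure 117 mm over their backs; the gripper's body (75 mm by 190 mm) begins 51 mm behind the grasp point.
Start: joints at [63.684, 30.224, 82.088, -0, 67.689, -10.227], TCP at [0.173, 0.601, 0.216] pointing down, gripper open.
Joint ranges: [-176.69, 176.69], [-43.24, 126.21], [12.49, 139.97], [-82, 262], [0, 151.66], [-163.58, 163.58]. Speed limits (degrees/s): [159.86, 159.86, 180, 180, 180, 180].

### API

Orientations are given as a 3x3 rotation matrix whose columns are the frame's x, y, z axes.
In Python, from rig import bot, cams, models gives the robot as it stands. The module is installed in compiled form; this text tells all that it offers.
- The arm moves only by the shell command python3 -m handwheel 'ROWS' [OPENING]. ROWS is JSON, a list of rows, each a list of 6 numbers: the shift along the world's x, y, z each as a share of 1 m, from -1 to 1, then the turn, a rotation vector about the world's x, y, z each as a share of 2 rad, from -1 to 1. In form: [[dx, dy, dz, wx, wy, wz], ...]. A call has exactly 8 rows; each row is the pose to reach, as a shift and turn from the pose commanded when the call began; what a row does not reach only later rows make up. A row lasts 1/12 s, in which the tool goes at most 41.7 mm and 7.16 degrees, less where a joint would pass 70% of its speed; a pose out of reach is approached as far as the arm can. A call with a number of a shift or a turn outside -1 to 1 is refused whole. A call with a gripper value outside its range is refused whole. OPENING is the opening, from -1 (shut) to 1 (fully open), so that 0 is half open, set as the call begins (- or left out, the last holds). The fingers move at their own pace and stop on an object; the grip force is fixed at half the most. Time passes only in rows, so rows that repeat a pose let the fingers close, or fill a call up. It gives the time, the measured TCP pose, the force, the opening and the grip force at its end, in the units of the state.
- bot.read_state(): the state, without advancing time (a new reading comes with each control period).
- cams.capture(name): name is "scene" or "top" or "wrist"; returns (picture, depth): 480x640x3 uint8, blue, green, red; 480x640 float32, m along the optical axis (not along the pixel's ray), 0 where there is no reading.
- cams.calibration(name): a dict with "mtx" (3x3 intrinsics, pixels), "R" (3x3) and "t" (3): a world point X has camera coordinates R X + t; the wrist camera has in their place "tool_from_camera" (4x4, takes a point from camera to tool coordinates, whose origin is the TCP and whose axes are the flange's). Camera axes: x right, y down, z forward; pixel columns grow to the right and rows downward; lengths in m; the calibration is good to about 2 mm. A picture is of the moment at which its call begins: read the wrist's pose just before it. calibration takes no time and is no camera call.
- bot.hand_in(): hands the job in; it is judged then, once.
Trained networks look in the newest picture that a camera, given by its name, has taken for a name from the list of things; names that differ only in an ending like _2 or _b are one class to them, and where a whole thing is asked for, a point or a joint stands for the part that bears it (a point fixed in the world has none). Each returns a list of dicts, best first, with "conf" (0 to 1); they miss things now and then, are a little off and sometimes report something else, mostly with a low value. They report only what shows in the picture. A call takes as long as a camera call.
- models.spot_in(query, camera): "position" ([column, row] in pixels, amid what is visible of it).
- models.tip_of(query, camera): "position" ([column, row] in pixels: a listed point, or the origin of a listed thing).
The state is a dict: "time_s": time; "joint_positions": joint angles; "qvel": joint speeds; "tau": joint torques, N m; "position": TCP position; "tcp_rot": TCP orientation; "force": force on the tool from outside, world axes, zero at the start; "moment": the same for the moment, N m; "opening": opening from 0.0 (shut) to 1.0 (fully open); "grasp_force": force on a finger pad.
Only numpy, scipy, OpenCV 4.12 (cv2) and the standard library are available. Lean on these libraries where they do the work, as an engineer would, in place of code of your own. Each camera call takes 0.05 s, during which the arm holds its last target. There are 200 camera calls.

## Working session

There is one attempt and no reset: what is moved stays moved. The work goes in short steps, Python scripts to look and compute and a shell command to move; the robot and the scene stay as the last step left them, time stands still between calls to the robot, and variables do not carry over. Pictures are saved under pics/ and viewed, at most 10 in all, crops included, and the job is handed in when it is done.

```bash
mkdir -p pics; python3 - <<'E'
from rig import bot,cams,models
import cv2,numpy as np
s=bot.read_state();print(s['time_s'],s['position'],s['tcp_rot'],s['opening'])
for n in('top','scene'):
    p,d=cams.capture(n);cv2.imwrite(f'pics/{n}0.png',p);np.save(f'pics/{n}0.npy',d)
    c=cams.calibration(n);print(n,c['mtx'].tolist() if hasattr(c['mtx'],'tolist') else c['mtx'],np.round(c['R'],3).tolist(),np.round(c['t'],3))
for q in('plinth','left_end','right_end','marks'):
    print(q,[(np.round(r['position'],1),round(r['conf'],2)) for r in models.tip_of(q,'top')[:2]])
E
```

```text
0.0 [0.17286007 0.59986122 0.21521345] [[-9.60828801e-01  2.77141094e-01 -9.10672074e-04]
 [ 2.77142362e-01  9.60827042e-01 -1.87261882e-03]
 [ 3.56018726e-04 -2.05165191e-03 -9.99997832e-01]] 0.9993883880285835
top [[450.7144585229381, 0.0, 327.13436565249714], [0.0, 450.7144585229381, 245.80560256339606], [0.0, 0.0, 1.0]] [[-0.016, -1.0, 0.008], [-0.984, 0.015, -0.175], [0.175, -0.011, -0.985]] [-0.017  0.59   0.809]
scene [[474.8002938437176, 0.0, 313.2122942426083], [0.0, 474.8002938437176, 230.26539427028047], [0.0, 0.0, 1.0]] [[0.29, 0.957, -0.0], [0.825, -0.25, -0.507], [-0.485, 0.147, -0.862]] [-0.143 -0.492  1.21 ]
plinth [(array([316.7, 298.2]), 0.58), (array([380. , 200.4]), 0.37)]
left_end [(array([266.4, 314. ]), 0.94)]
right_end [(array([365.5, 326.9]), 0.69)]
marks []
```

View pics/top0.png

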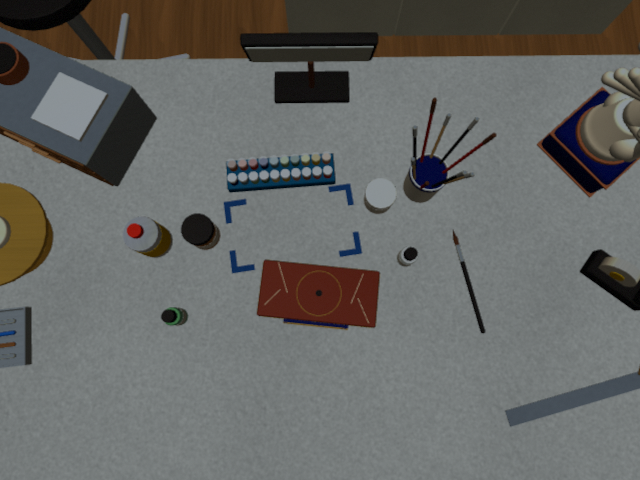

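View pics/scene0.png

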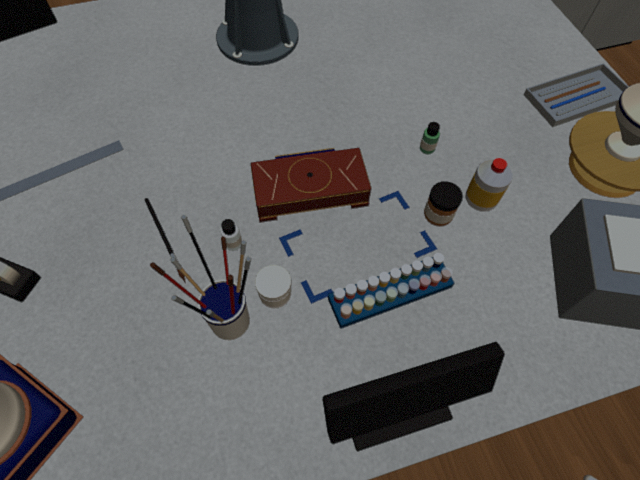

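The top view shows the plinth's top with corners about (263,261), (380,270), (376,326) and (258,315). Its tablet is at the bottom edge (285-348, 323). The tape Ls have inner corners about (232,208), (346,192), (355,248) and (238,264). So the place lies ahead and slightly left, turned counter-clockwise relative to the plinth. The scene view agrees.

```bash
cat > h.py <<'E'
from rig import bot,cams,models
import cv2,numpy as np
C=cams.calibration('top');K,R,t=[np.array(C[k]) for k in('mtx','R','t')]
def ray(uv,z):
    uv=np.atleast_2d(uv).astype(float)
    d=np.c_[(uv-K[:2,2])/[K[0,0],K[1,1]],np.ones(len(uv))]@R
    c=-R.T@t
    return (c+d*((z-c[2])/d[:,2])[:,None])[:,:2]
def zmap(dep):
    v,u=np.mgrid[:480,:640]
    P=np.stack([(u-K[0,2])/K[0,0]*dep,(v-K[1,2])/K[1,1]*dep,dep],-1)
    return ((P-t)@R)
def rect(P):
    (cx,cy),(w,h),a=cv2.minAreaRect((P*1000).astype(np.float32))
    b=cv2.boxPoints(((cx,cy),(w,h),a)); e=b[1]-b[0],b[2]-b[1]
    l=max(e,key=np.linalg.norm); l=l*np.sign(l[1])
    return np.array([cx,cy]),sorted((w,h)),np.degrees(np.arctan2(-l[0],l[1]))  # yaw
def masks(img,dep):
    W=zmap(dep);hsv=cv2.cvtColor(img,cv2.COLOR_BGR2HSV);H,S,V=cv2.split(hsv)
    blue=((H>95)&(H<130)&(S>130)&(V>50)&(W[...,2]<.012)).astype(np.uint8)
    red=(((H<12)|(H>168))&(S>100)&(W[...,2]>.048)&(W[...,2]<.075)).astype(np.uint8)
    return blue,red
def plinth():
    img,dep=cams.capture('top');b,r=masks(img,dep)
    r[:,:200]=0;r[:,400:]=0
    r=cv2.morphologyEx(r,cv2.MORPH_CLOSE,np.ones((7,7)));r=cv2.morphologyEx(r,cv2.MORPH_OPEN,np.ones((5,5)))
    n,L,st,_=cv2.connectedComponentsWithStats(r);i=1+st[1:,4].argmax()
    P=ray(np.argwhere(L==i)[:,::-1],.06)
    c,wh,yaw=rect(P)
    m=P.mean(0)*1000
    return img,c,m,wh,yaw
E
python3 - <<'E'
from h import *
img,c,m,wh,yaw=plinth();print('plinth',c,m,wh,yaw)
b,_=masks(cv2.imread('pics/top0.png'),np.load('pics/top0.npy'))
n,L,st,ct=cv2.connectedComponentsWithStats(b)
ok=[i for i in range(1,n) if st[i,4]>60 and 215<ct[i][0]<370 and 175<ct[i][1]<280]
for i in ok: print(st[i],ct[i])
print(np.round(ray([[380,195],[198,230],[409,255],[172,316],[428,170]],.06)*1000))
q=[r for i in ok for r in [np.argwhere(L==i)[:,::-1]] if st[i,4]<600]
print('marks',rect(ray(np.vstack(q),0)))
E
```

```text
plinth [500.04345703  -8.98410797] [499.54233169  -9.11222012] [103.98777770996094, 218.1000213623047] -6.6658483
[329 184  24  21 173] [343.60693642 191.34682081]
[224 200  22  23 179] [231.47486034 207.92178771]
[340 232  21  24 181] [352.77348066 246.73480663]
[230 251  24  22 192] [238.48958333 264.265625  ]
[[ 687. -130.]
 [ 623.  218.]
 [ 569. -181.]
 [ 462.  260.]
 [ 736. -226.]]
marks (array([639.0758667 ,  44.30789185]), [147.11962890625, 262.0748291015625], np.float32(7.9347568))
```

Measured plinth pose: (500, -9) mm, yaw -6.7°. Target pose: (639, 44) mm, yaw 7.9°. If each swing pivots 105 mm from the middle, pushing the right end to about 42° yaw and then the left end back to 8° lands almost on the target. I'll swing in stages and re-measure between them.

```bash
python3 -m handwheel '[[0.03,-0.03,0,0,0,0.01],[0.06,-0.06,0,0,0,0.03],[0.085,-0.095,0,0,0,0.05],[0.11,-0.125,0,0,0,0.07],[0.14,-0.155,0,0,0,0.082],[0.17,-0.185,0,0,0,0.082],[0.195,-0.215,0,0,0,0.082],[0.22,-0.24,0,0,0,0.082]]' -1
python3 -m handwheel '[[0,-0.04,0,0,0,0],[0,-0.08,0,0,0,0],[0,-0.12,0,0,0,0],[0,-0.16,0,0,0,0],[0,-0.20,0,0,0,0],[0,-0.24,0,0,0,0],[0,-0.28,0,0,0,0],[0,-0.32,0,0,0,0]]'
python3 -m handwheel '[[0,-0.04,0,0,0,0],[0,-0.08,0,0,0,0],[0,-0.12,0,0,0,0],[0,-0.133,-0.03,0,0,0],[0,-0.133,-0.07,0,0,0],[0,-0.133,-0.11,0,0,0],[0,-0.133,-0.145,0,0,0],[0,-0.133,-0.17,0,0,0]]'
```

```text
time_s: 1.02
position: [0.3943, 0.3583, 0.2163]
tcp_rot: [[-0.993, 0.117, 0.0], [0.117, 0.993, -0.0], [-0.0, -0.0, -1.0]]
force: [0.7, 1.4, 0.5]
opening: 0.474
grasp_force: 0.0
time_s: 1.68
position: [0.393, 0.0387, 0.2165]
tcp_rot: [[-0.993, 0.116, 0.001], [0.116, 0.993, -0.0], [-0.001, -0.0, -1.0]]
force: [1.4, 0.5, 1.2]
opening: 0.007
grasp_force: 0.0
time_s: 2.35
position: [0.3926, -0.0926, 0.044]
tcp_rot: [[-0.993, 0.118, -0.001], [0.118, 0.993, 0.001], [0.001, 0.001, -1.0]]
force: [0.4, -0.2, -1.1]
opening: 0.004
grasp_force: 0.0
```

```bash
cat > plan.py <<'E'
from h import *
def Rz(a): a=np.radians(a);return np.array([[np.cos(a),-np.sin(a)],[np.sin(a),np.cos(a)]])
def tool(c,yaw,side,off=62,yy=93): return c+Rz(yaw)@[-off,side*yy]   # side +1 left, -1 right
def after(c,y0,y1,side,p):
    piv=c+Rz(y0)@[0,-side*p]; return piv+Rz(y1)@[0,side*p]
def swing(c,y0,y1,side,start,p=105,n=8,tyaw=None):
    ty=y0 if tyaw is None else tyaw
    for k in range(1,n+1):
        y=y0+(y1-y0)*k/n; q=(tool(after(c,y0,y,side,p),y,side)-start)/1000
        print([*np.round(q,4).tolist(),0,0,0,round(np.radians(y-ty)/2,4)])
def solve(c,y0,side,p,T=np.array([639.1,44.3]),Ty=7.9):
    for a in np.arange(Ty,56,2):   # go on with side to a, then the other to Ty
        c1=after(c,y0,a,side,p) if abs(a-y0)>.1 else c
        e=Rz(-Ty)@(after(c1,a,Ty,-side,p)-T); print(round(a,1),np.round(e,1))
E
python3 - <<'E'
from plan import *
c=np.array([500.,-9.]);print(tool(c,-6.7,-1))
swing(c,-6.7,9.3,-1,np.array([392.6,-92.6]))
E
```

```text
[427.57304118 -94.13128471]
[0.0416, -0.0044, 0, 0, 0, np.float64(0.0175)]
[0.0484, -0.007, 0, 0, 0, np.float64(0.0349)]
[0.0552, -0.0093, 0, 0, 0, np.float64(0.0524)]
[0.0622, -0.0115, 0, 0, 0, np.float64(0.0698)]
[0.0692, -0.0134, 0, 0, 0, np.float64(0.0873)]
[0.0762, -0.015, 0, 0, 0, np.float64(0.1047)]
[0.0833, -0.0164, 0, 0, 0, np.float64(0.1222)]
[0.0905, -0.0175, 0, 0, 0, np.float64(0.1396)]
```

```bash
python3 -m handwheel '[[0.015,-0.001,0,0,0,0],[0.027,-0.0015,0,0,0,0],[0.035,-0.0015,0,0,0,0],[0.0416,-0.0044,0,0,0,0.0175],[0.0484,-0.007,0,0,0,0.0349],[0.0552,-0.0093,0,0,0,0.0524],[0.0622,-0.0115,0,0,0,0.0698],[0.0692,-0.0134,0,0,0,0.0873]]'
python3 - <<'E'
from plan import *
img,c,m,wh,yaw=plinth();s=bot.read_state();q=s['position'][:2]*1000
print('plinth',c,m,wh,yaw,s['force']);b=Rz(-yaw)@(q-m);print('tool in body',b)
cv2.imwrite('pics/a.png',img[150:400,150:500])
E
```

```text
time_s: 3.02
position: [0.4508, -0.1014, 0.0453]
tcp_rot: [[-0.998, -0.061, -0.024], [-0.062, 0.998, 0.009], [0.024, 0.011, -1.0]]
force: [-15.7, -1.4, 5.5]
opening: 0.007
grasp_force: 8.3
plinth [514.21063232   2.76165771] [519.99662504  18.84314451] [103.28318786621094, 197.63011169433594] 0.36968562 [-10.21384122   1.43378021  -0.52756435]
tool in body [ -66.72391433 -120.9688168 ]
```

View pics/a.png

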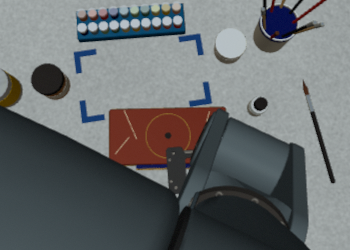

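The arm hides the right end in the top view. The visible left end has turned and the tool is on the bare stone right of the tablet. I'll switch to the scene camera, which looks from the far side.

```bash
python3 - <<'E'
import re
s=open('h.py').read()
s=s.replace("C=cams.calibration('top');K,R,t=[np.array(C[k]) for k in('mtx','R','t')]\n","""CAM='scene'
def use(n):
    global K,R,t,CAM
    CAM=n;C=cams.calibration(n);K,R,t=[np.array(C[k]) for k in('mtx','R','t')]
use('scene')
""").replace("cams.capture('top')","cams.capture(CAM)").replace("r[:,:200]=0;r[:,400:]=0","W=zmap(dep);r[(np.abs(W[...,0]-.58)>.2)|(np.abs(W[...,1]-.02)>.2)|(W[...,2]<.052)]=0")
open('h.py','w').write(s)
E
python3 - <<'E'
from plan import *
b,_=masks(cv2.imread('pics/scene0.png'),np.load('pics/scene0.npy'))
W=zmap(np.load('pics/scene0.npy'))
n,L,st,ct=cv2.connectedComponentsWithStats(b)
q=[]
for i in range(1,n):
    w=ray(ct[i],0)[0]*1000
    if 60<st[i,4]<600 and abs(w[0]-639)<90 and abs(w[1]-44)<150 : print(st[i],w); q.append(np.argwhere(L==i)[:,::-1])
print('marks',rect(ray(np.vstack(q),0)))
img,c,m,wh,yaw=plinth();s=bot.read_state();q=s['position'][:2]*1000
print('plinth',c,m,wh,yaw,s['force']);b=Rz(-yaw)@(q-c);print('tool',q,'in body',b)
cv2.imwrite('pics/b.png',img[100:400,180:540])
E
```

```text
[380 191  29  18 141] [564.42228579 150.84054275]
[280 230  22  26 170] [596.47779391 -79.82455058]
[415 231  21  26 173] [682.12921094 166.57440133]
[301 281  32  22 201] [713.04885853 -64.43001432]
marks (array([638.81445312,  43.45137787]), [146.34063720703125, 261.938720703125], np.float32(7.8803287))
plinth [519.36682129  -9.31156158] [521.10269861 -12.21407957] [112.32872772216797, 218.3483123779297] 1.2365276 [-11.20617579   0.60039895   0.95156637]
tool [ 454.56773502 -102.61924527] in body [-66.7975575  -91.88760317]
```

View pics/b.png

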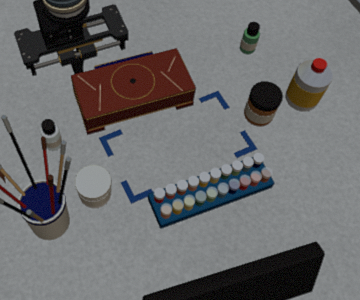

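The plinth has turned as planned, with the tool about 92 mm right of its middle and clear of the tablet. The tape measures the same in both cameras. Continuing the right-end swing.

```bash
sed -i 's/W\[...,2\]<.052/W[...,2]<.056/; s/return img,c,m,wh,yaw/a=np.radians(yaw);c=c-(wh[0]-105)\/2*np.array([np.cos(a),np.sin(a)]);return img,c,m,wh,yaw/' h.py
sed -i 's/np.radians(y-ty)\/2,4)/float(np.radians(y-ty)\/2),4)/' plan.py
python3 - <<'E'
from plan import *
img,c,m,wh,yaw=plinth();s=bot.read_state();q=s['position'][:2]*1000
print('plinth',c,wh,yaw,s['force'],'tool',q,'in body',Rz(-yaw)@(q-c))
c0=np.array([500.,-9.]);c=after(c0,-6.7,3.3,-1,105)
swing(c,3.3,21.3,-1,tool(c,3.3,-1))
c=after(c0,-6.7,21.3,-1,105);print()
swing(c,21.3,35.3,-1,tool(c,21.3,-1))
E
```

```text
plinth [514.02309668  -9.48770151] [108.81975555419922, 218.257080078125] 1.1991906 [-11.22279186   0.96407295   0.39520102] tool [ 454.61703467 -102.62332318] in body [-61.34221926 -91.87195286]
[0.0079, -0.0018, 0, 0, 0, 0.0196]
[0.0159, -0.0033, 0, 0, 0, 0.0393]
[0.024, -0.0045, 0, 0, 0, 0.0589]
[0.0321, -0.0054, 0, 0, 0, 0.0785]
[0.0402, -0.006, 0, 0, 0, 0.0982]
[0.0484, -0.0062, 0, 0, 0, 0.1178]
[0.0565, -0.0062, 0, 0, 0, 0.1374]
[0.0647, -0.0058, 0, 0, 0, 0.1571]

[0.0063, 0.0005, 0, 0, 0, 0.0153]
[0.0126, 0.0013, 0, 0, 0, 0.0305]
[0.0189, 0.0022, 0, 0, 0, 0.0458]
[0.0251, 0.0033, 0, 0, 0, 0.0611]
[0.0313, 0.0046, 0, 0, 0, 0.0764]
[0.0375, 0.006, 0, 0, 0, 0.0916]
[0.0436, 0.0077, 0, 0, 0, 0.1069]
[0.0497, 0.0096, 0, 0, 0, 0.1222]
```

```bash
python3 -m handwheel '[[0.0079,-0.0018,0,0,0,0.0196],[0.0159,-0.0033,0,0,0,0.0393],[0.024,-0.0045,0,0,0,0.0589],[0.0321,-0.0054,0,0,0,0.0785],[0.0402,-0.006,0,0,0,0.0982],[0.0484,-0.0062,0,0,0,0.1178],[0.0565,-0.0062,0,0,0,0.1374],[0.0647,-0.0058,0,0,0,0.1571]]'
python3 - <<'E'
from plan import *
img,c,m,wh,yaw=plinth();s=bot.read_state();q=s['position'][:2]*1000
print('plinth',c,wh,yaw,s['force'],'tool',q,'in body',Rz(-yaw)@(q-c))
E
```

```text
time_s: 3.83
position: [0.5179, -0.11, 0.0453]
tcp_rot: [[-0.93, -0.368, -0.02], [-0.368, 0.93, 0.004], [0.017, 0.011, -1.0]]
force: [-14.1, -5.2, 3.3]
opening: 0.007
grasp_force: 7.7
plinth [548.69015354  -2.6406256 ] [107.01091766357422, 219.076904296875] 18.441004 [-7.12776995 -0.61937807 -0.99853657] tool [ 521.0919346  -110.19696818] in body [-60.20413195 -93.30322191]
```

```bash
python3 - <<'E'
from plan import *
for p in(106,111):
    print(p);solve(np.array([548.7,-2.6]),18.4,-1,p)
E
```

```text
106
7.9 [-115.3  -35.8]
9.9 [-107.9  -35.7]
11.9 [-100.5  -35.3]
13.9 [-93.1 -34.6]
15.9 [-85.8 -33.7]
17.9 [-78.5 -32.6]
19.9 [-71.2 -31.2]
21.9 [-64.  -29.5]
23.9 [-56.9 -27.6]
25.9 [-49.8 -25.4]
27.9 [-42.8 -23. ]
29.9 [-35.9 -20.4]
31.9 [-29.1 -17.5]
33.9 [-22.4 -14.3]
35.9 [-15.8 -11. ]
37.9 [-9.3 -7.4]
39.9 [-3.  -3.6]
41.9 [3.2 0.4]
43.9 [9.3 4.7]
45.9 [15.2  9.1]
47.9 [21.  13.8]
49.9 [26.6 18.6]
51.9 [32.  23.7]
53.9 [37.2 28.9]
55.9 [42.2 34.3]
111
7.9 [-116.2  -35.9]
9.9 [-108.5  -35.8]
11.9 [-100.7  -35.3]
13.9 [-93.  -34.7]
15.9 [-85.3 -33.7]
17.9 [-77.7 -32.5]
19.9 [-70.1 -31. ]
21.9 [-62.5 -29.3]
23.9 [-55.  -27.3]
25.9 [-47.6 -25. ]
27.9 [-40.3 -22.5]
29.9 [-33.1 -19.7]
31.9 [-25.9 -16.7]
33.9 [-18.9 -13.4]
35.9 [-12.   -9.9]
37.9 [-5.2 -6.1]
39.9 [ 1.4 -2.2]
41.9 [7.9 2.1]
43.9 [14.3  6.5]
45.9 [20.5 11.2]
47.9 [26.5 16. ]
49.9 [32.3 21.1]
51.9 [38.  26.4]
53.9 [43.5 31.9]
55.9 [48.8 37.6]
```

```bash
python3 -m handwheel '[[0.0063,0.0005,0,0,0,0.0153],[0.0126,0.0013,0,0,0,0.0305],[0.0189,0.0022,0,0,0,0.0458],[0.0251,0.0033,0,0,0,0.0611],[0.0313,0.0046,0,0,0,0.0764],[0.0375,0.006,0,0,0,0.0916],[0.0436,0.0077,0,0,0,0.1069],[0.0497,0.0096,0,0,0,0.1222]]'
python3 - <<'E'
from plan import *
img,c,m,wh,yaw=plinth();s=bot.read_state();q=s['position'][:2]*1000
print('plinth',c,wh,yaw,s['force'],'tool',q,'in body',Rz(-yaw)@(q-c))
c0=np.array([500.,-9.]);c=after(c0,-6.7,35.3,-1,105)
swing(c,35.3,42.3,-1,tool(c,35.3,-1),n=7)
E
```

```text
time_s: 4.55
position: [0.5697, -0.1026, 0.0453]
tcp_rot: [[-0.814, -0.581, -0.015], [-0.581, 0.814, 0.0], [0.012, 0.009, -1.0]]
force: [-11.6, -7.0, 2.1]
opening: 0.004
grasp_force: 7.0
plinth [569.58206677   5.77594447] [109.92972564697266, 218.68402099609375] 33.524384 [-8.64286231 -3.56508754 -1.78399258] tool [ 571.72308682 -102.13551951] in body [-57.81375456 -91.1429555 ]
[0.0034, 0.0011, 0, 0, 0, 0.0087]
[0.0069, 0.0023, 0, 0, 0, 0.0175]
[0.0102, 0.0036, 0, 0, 0, 0.0262]
[0.0136, 0.0049, 0, 0, 0, 0.0349]
[0.017, 0.0063, 0, 0, 0, 0.0436]
[0.0203, 0.0078, 0, 0, 0, 0.0524]
[0.0236, 0.0092, 0, 0, 0, 0.0611]
```

```bash
python3 -m handwheel '[[0.0034,0.0011,0,0,0,0.0087],[0.0069,0.0023,0,0,0,0.0175],[0.0102,0.0036,0,0,0,0.0262],[0.0136,0.0049,0,0,0,0.0349],[0.017,0.0063,0,0,0,0.0436],[0.0195,0.0074,0,0,0,0.05],[0.0195,0.0074,0,0,0,0.05],[0.0195,0.0074,0,0,0,0.05]]'
python3 -m handwheel '[[-0.01,-0.009,0,0,0,0],[-0.03,-0.025,0,0,0,0],[-0.05,-0.043,0,0,0,0],[-0.05,-0.043,0.035,0,0,0],[-0.05,-0.043,0.075,0,0,0],[-0.06,-0.035,0.1,0,0,0],[-0.09,-0.02,0.1,0,0,0],[-0.125,-0.02,0.1,0,0,0]]'
python3 - <<'E'
from plan import *
for n in('scene','top'):
    use(n);import h
    img,c,m,wh,yaw=plinth();print(n,'plinth',c,m,wh,yaw)
    cv2.imwrite(f'pics/c{n}.png',img)
s=bot.read_state();print(s['time_s'],s['position'],s['tcp_rot'],s['joint_positions'])
E
```

```text
time_s: 5.27
position: [0.5907, -0.0957, 0.0454]
tcp_rot: [[-0.753, -0.658, -0.012], [-0.658, 0.753, -0.001], [0.009, 0.007, -1.0]]
force: [-9.7, -6.6, -0.1]
opening: 0.009
grasp_force: 5.5
time_s: 5.93
position: [0.4735, -0.1146, 0.1488]
tcp_rot: [[-0.753, -0.658, 0.008], [-0.658, 0.753, -0.003], [-0.004, -0.008, -1.0]]
force: [-1.1, -0.5, 0.1]
opening: 0.009
grasp_force: 0.0
scene plinth [582.50524241  15.39708269] [586.74196237  11.47301514] [104.81468963623047, 217.72479248046875] 40.234985
top plinth [579.5214782   16.17422499] [578.32835708  17.42579548] [104.92538452148438, 217.9564971923828] 40.195854
6.0333 [ 0.46425343 -0.11185819  0.14627904] [[-0.75435483 -0.65642781 -0.00716336]
 [-0.6564598   0.7543525   0.00358299]
 [ 0.00305172  0.0074053  -0.99996792]] [-2.69854145e+01  2.54337635e+01  1.06616997e+02 -4.41216270e-03
  4.84081407e+01 -1.58012490e+02]
```

The right end is now forward, with the plinth at (581, 16) mm and yaw 40.2°. A left-end swing to 8° should land about 3 mm from the target. Moving to the left end.

```bash
python3 -m handwheel '[[-0.006,0.036,0,0,0,0],[-0.013,0.072,0,0,0,0],[-0.021,0.11,0,0,0,0],[-0.021,0.133,0,0,0,0],[-0.021,0.133,-0.035,0,0,0],[-0.021,0.133,-0.07,0,0,0],[-0.021,0.133,-0.101,0,0,0],[-0.021,0.133,-0.101,0,0,0]]'
python3 - <<'E'
from plan import *
s=bot.read_state();q=s['position'][:2]*1000;ty=np.degrees(np.arctan2(-s['tcp_rot'][0,1],s['tcp_rot'][1,1]))
c=np.array([581,15.8]);print(q,s['position'][2],ty,'body',Rz(-40.2)@(q-c),tool(c,40.2,1)-q)
swing(c,40.2,30.2,1,q,108,5,ty);print()
c1=after(c,40.2,30.2,1,108)
swing(c1,30.2,14.2,1,tool(c1,30.2,1),108)
c1=after(c,40.2,14.2,1,108);print()
swing(c1,14.2,7.2,1,tool(c1,14.2,1),108,7)
E
```

```text
time_s: 6.7
position: [0.4478, 0.0189, 0.0408]
tcp_rot: [[-0.754, -0.657, -0.009], [-0.657, 0.754, 0.002], [0.005, 0.007, -1.0]]
force: [-0.6, 0.0, 0.3]
opening: 0.005
grasp_force: 0.0
[447.79693749  18.87072848] 0.040818672637746536 41.04273268696247 body [-99.75794484  88.32235094] [25.82014378 27.94392555]
[0.0299, 0.0341, 0, 0, 0, -0.0248]
[0.0342, 0.04, 0, 0, 0, -0.0423]
[0.0387, 0.0458, 0, 0, 0, -0.0597]
[0.0433, 0.0515, 0, 0, 0, -0.0772]
[0.0482, 0.057, 0, 0, 0, -0.0946]

[0.0051, 0.0053, 0, 0, 0, -0.0175]
[0.0103, 0.0104, 0, 0, 0, -0.0349]
[0.0157, 0.0154, 0, 0, 0, -0.0524]
[0.0213, 0.0201, 0, 0, 0, -0.0698]
[0.0271, 0.0247, 0, 0, 0, -0.0873]
[0.033, 0.029, 0, 0, 0, -0.1047]
[0.0391, 0.0332, 0, 0, 0, -0.1222]
[0.0453, 0.0371, 0, 0, 0, -0.1396]

[0.0032, 0.0019, 0, 0, 0, -0.0087]
[0.0063, 0.0037, 0, 0, 0, -0.0175]
[0.0096, 0.0055, 0, 0, 0, -0.0262]
[0.0128, 0.0072, 0, 0, 0, -0.0349]
[0.0161, 0.0089, 0, 0, 0, -0.0436]
[0.0194, 0.0105, 0, 0, 0, -0.0524]
[0.0227, 0.012, 0, 0, 0, -0.0611]
```

```bash
python3 -m handwheel '[[0.006,0.010,0.002,0,0,-0.007],[0.016,0.020,0.004,0,0,-0.007],[0.0255,0.028,0.004,0,0,-0.008],[0.0299,0.0341,0.004,0,0,-0.0248],[0.0342,0.04,0.004,0,0,-0.0423],[0.0387,0.0458,0.004,0,0,-0.0597],[0.0433,0.0515,0.004,0,0,-0.0772],[0.0482,0.057,0.004,0,0,-0.0946]]'
python3 - <<'E'
from plan import *
img,c,m,wh,yaw=plinth();s=bot.read_state();q=s['position'][:2]*1000
print('plinth',c,wh,yaw,s['force'],'tool',q,'in body',Rz(-yaw)@(q-c))
E
```

```text
time_s: 7.37
position: [0.4909, 0.0734, 0.0504]
tcp_rot: [[-0.864, -0.504, -0.016], [-0.504, 0.864, -0.003], [0.015, 0.006, -1.0]]
force: [-13.5, -10.9, 7.0]
opening: 0.005
grasp_force: 8.6
plinth [593.12334397  26.91831857] [105.59564208984375, 217.6201171875] 31.055021 [-10.97813918  -6.5850253    5.55634623] tool [492.0054099   74.49206216] in body [-62.0834941   92.91790376]
```

```bash
python3 -m handwheel '[[0.0051,0.0053,-0.001,0,0,-0.0175],[0.0103,0.0104,-0.003,0,0,-0.0349],[0.0157,0.0154,-0.004,0,0,-0.0524],[0.0213,0.0201,-0.004,0,0,-0.0698],[0.0271,0.0247,-0.004,0,0,-0.0873],[0.033,0.029,-0.004,0,0,-0.1047],[0.0391,0.0332,-0.004,0,0,-0.1222],[0.0453,0.0371,-0.004,0,0,-0.1396]]'
python3 - <<'E'
from plan import *
img,c,m,wh,yaw=plinth();s=bot.read_state();q=s['position'][:2]*1000
print('plinth',c,wh,yaw,s['force'],'tool',q,'in body',Rz(-yaw)@(q-c))
T=np.array([639,44.]);print('pred err',[Rz(-7.9)@(after(c,yaw,7.9,1,p)-T) for p in(105,110)])
E
```

```text
time_s: 8.08
position: [0.5278, 0.1108, 0.0464]
tcp_rot: [[-0.969, -0.246, -0.033], [-0.246, 0.969, -0.003], [0.033, 0.005, -0.999]]
force: [-23.2, -8.3, 20.0]
opening: 0.001
grasp_force: 12.8
plinth [608.74941969  36.34876418] [113.65071105957031, 218.91769409179688] 16.598799 [-18.50745399  -1.16684988  11.52734361] tool [530.33095834 111.92913886] in body [-53.55973406  94.83249777]
pred err [array([-15.13489552,  -2.21303345]), array([-14.37869498,  -2.15551865])]
```

Lateral error looks fine, but the vertical force has grown. I'll ease up slightly and continue gently to about 9°, then back off and look.

```bash
python3 -m handwheel '[[0.0032,0.0019,0.002,0,0,-0.0087],[0.0063,0.0037,0.004,0,0,-0.0175],[0.0096,0.0055,0.005,0,0,-0.0262],[0.0128,0.0072,0.005,0,0,-0.0349],[0.0155,0.0086,0.005,0,0,-0.042],[0.018,0.0098,0.005,0,0,-0.048],[0.018,0.0098,0.005,0,0,-0.048],[0.018,0.0098,0.005,0,0,-0.048]]'
python3 -m handwheel '[[-0.01,-0.0015,0,0,0,0],[-0.03,-0.005,0,0,0,0],[-0.05,-0.008,0,0,0,0],[-0.065,-0.01,0.03,0,0,0],[-0.085,-0.012,0.065,0,0,0],[-0.105,-0.015,0.1,0,0,0],[-0.105,-0.015,0.1,0,0,0],[-0.105,-0.015,0.1,0,0,0]]'
python3 - <<'E'
from plan import *
T=np.array([639,44.])
for n in('scene','top'):
    use(n)
    img,c,m,wh,yaw=plinth();print(n,'plinth',c,m,wh,yaw,'err',Rz(-7.9)@(c-T))
    cv2.imwrite(f'pics/d{n}.png',img)
s=bot.read_state();print(s['time_s'],s['position'],s['tcp_rot'])
E
```

```text
time_s: 8.8
position: [0.5525, 0.1218, 0.0498]
tcp_rot: [[-0.988, -0.152, -0.02], [-0.152, 0.988, -0.001], [0.019, 0.002, -1.0]]
force: [-11.4, -1.7, -2.5]
opening: 0.008
grasp_force: 5.5
time_s: 9.47
position: [0.4582, 0.1071, 0.1539]
tcp_rot: [[-0.988, -0.151, 0.008], [-0.151, 0.989, 0.0], [-0.008, -0.001, -1.0]]
force: [0.4, 0.2, 0.2]
opening: 0.003
grasp_force: 0.0
scene plinth [631.457073    41.21129255] [633.07118836  38.6747072 ] [104.1659927368164, 218.18467712402344] 8.582305 err [-7.8546332  -1.72550694]
top plinth [628.69289121  43.00837591] [628.41749555  43.45520136] [104.6736068725586, 218.08265686035156] 8.801094 err [-10.34558212   0.43444284]
9.5667 [0.45795869 0.10705729 0.15126901] [[-9.88520982e-01 -1.51046042e-01  3.37067292e-03]
 [-1.51046738e-01  9.88526621e-01  4.85154696e-05]
 [-3.33932798e-03 -4.61170589e-04 -9.99994318e-01]]
```

View pics/dscene.png

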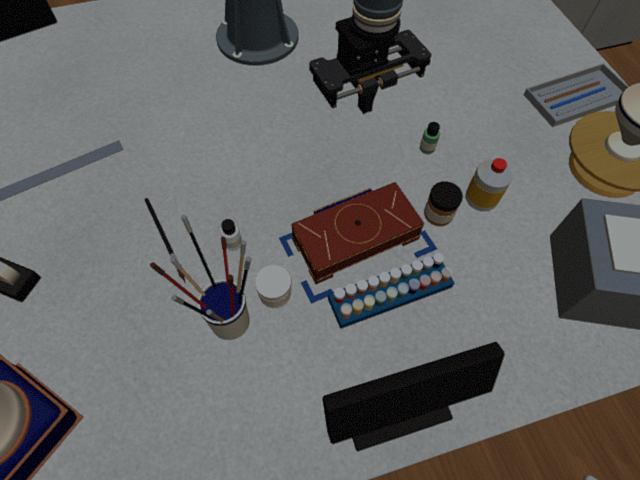

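The plinth is almost in place: about 9 mm short, laterally on, yaw 0.8° over. Remaining moves are a 2.8° swing of the left end and then a 2° swing of the right end.

```bash
python3 -m handwheel '[[0.02,0.003,-0.035,0,0,0],[0.04,0.005,-0.07,0,0,0],[0.055,0.007,-0.1,0,0,0],[0.078,0.011,-0.1,0,0,0],[0.095,0.0135,-0.1,0,0,0],[0.105,0.015,-0.1,0,0,-0.002],[0.110,0.0157,-0.1,0,0,-0.013],[0.1147,0.0164,-0.1,0,0,-0.0245]]'
python3 -m handwheel '[[0,0,0,0,0,0],[0,0,0,0,0,0],[-0.01,-0.001,0,0,0,0],[-0.03,-0.004,0,0,0,0],[-0.05,-0.007,0,0,0,0],[-0.07,-0.009,0.03,0,0,0],[-0.085,-0.011,0.065,0,0,0],[-0.105,-0.015,0.1,0,0,0]]'
python3 - <<'E'
from plan import *
T=np.array([639,44.])
for n in('scene','top'):
    use(n)
    img,c,m,wh,yaw=plinth();print(n,'plinth',c,wh,yaw,'err',Rz(-7.9)@(c-T))
s=bot.read_state();q=s['position'];print(s['time_s'],q,s['tcp_rot'][:,1])
c=np.array([633.5,43.]);
print(tool(c,yaw,-1)-q[:2]*1000,tool(c,yaw,-1,off=105)-q[:2]*1000)
E
```

```text
time_s: 10.23
position: [0.5566, 0.1226, 0.0461]
tcp_rot: [[-0.994, -0.104, -0.036], [-0.104, 0.995, -0.003], [0.036, 0.001, -0.999]]
force: [-24.2, -4.3, 15.3]
opening: 0.0
grasp_force: 11.6
time_s: 10.9
position: [0.466, 0.1085, 0.149]
tcp_rot: [[-0.995, -0.103, -0.004], [-0.103, 0.995, 0.0], [0.004, 0.001, -1.0]]
force: [0.8, -0.2, 0.6]
opening: 0.006
grasp_force: 0.0
scene plinth [633.85309401  41.72009059] [105.55034637451172, 219.089599609375] 6.6716332 err [-5.4114202  -1.55085769]
top plinth [632.26138836  43.44206152] [104.45651245117188, 217.77880859375] 7.1542287 err [-6.7513442   0.37354208]
11.0 [0.46627703 0.10859664 0.15294092] [-1.02961951e-01  9.94685226e-01 -3.71549694e-04]
[ 117.28794726 -165.59410829] [  74.62272372 -170.94935557]
```

```bash
python3 -m handwheel '[[0.01,-0.04,0,0,0,0],[0.02,-0.08,0,0,0,0],[0.035,-0.12,0,0,0,0],[0.05,-0.155,0,0,0,0],[0.06,-0.173,-0.03,0,0,0.0087],[0.06,-0.173,-0.065,0,0,0.0087],[0.06,-0.173,-0.103,0,0,0.0087],[0.075,-0.171,-0.103,0,0,0.0087]]'
python3 -m handwheel '[[0.02,0.003,0,0,0,0],[0.036,0.005,0,0,0,0],[0.043,0.006,0,0,0,0],[0.047,0.0065,0,0,0,0.006],[0.051,0.007,0,0,0,0.012],[0.053,0.0073,0,0,0,0.0175],[0.053,0.0073,0,0,0,0.0175],[0.053,0.0073,0,0,0,0.0175]]'
python3 - <<'E'
from plan import *
T=np.array([639,44.])
img,c,m,wh,yaw=plinth();print('plinth',c,wh,yaw,'err',Rz(-7.9)@(c-T))
s=bot.read_state();q=s['position'];print(s['time_s'],q,s['force'],Rz(-yaw)@(q[:2]*1000-c))
E
```

```text
time_s: 11.67
position: [0.5336, -0.0614, 0.0381]
tcp_rot: [[-0.993, -0.117, -0.02], [-0.117, 0.993, 0.007], [0.019, 0.009, -1.0]]
force: [-1.2, -0.1, 0.1]
opening: 0.003
grasp_force: 0.0
time_s: 12.33
position: [0.5853, -0.0567, 0.0438]
tcp_rot: [[-0.987, -0.157, -0.021], [-0.157, 0.988, -0.0], [0.021, 0.003, -1.0]]
force: [-13.2, -9.8, 3.8]
opening: -0.002
grasp_force: 7.6
plinth [631.26206541  41.85965231] [110.87146759033203, 218.28424072265625] 8.357105 err [-7.95867655 -1.05649773]
12.3833 [ 0.58532906 -0.05664734  0.04379464] [-13.09523524  -8.87629688   4.37618715] [-59.76250115 -90.7849795 ]
```

```bash
python3 -m handwheel '[[0.002,0.001,0,0,0,0.003],[0.003,0.001,0,0,0,0.005],[0.003,0.001,0,0,0,0.005],[-0.01,0,0,0,0,0.0],[-0.03,-0.004,0,0,0,0],[-0.05,-0.007,0,0,0,0],[-0.07,-0.009,0.035,0,0,0],[-0.085,0.02,0.07,0,0,0]]'
python3 -m handwheel '[[-0.01,0.035,0.03,0,0,0],[-0.02,0.07,0.03,0,0,0],[-0.03,0.105,0.03,0,0,0],[-0.03,0.14,0.03,0,0,0],[-0.03,0.14,0.03,0,0,0],[-0.03,0.14,0.03,0,0,0],[-0.03,0.14,0.03,0,0,0],[-0.03,0.14,0.03,0,0,0]]'
python3 - <<'E'
from plan import *
T=np.array([639,44.])
for n in('scene','top'):
    use(n)
    img,c,m,wh,yaw=plinth();print(n,'plinth',c,wh,yaw,'err',Rz(-7.9)@(c-T))
    cv2.imwrite(f'pics/e{n}.png',img)
s=bot.read_state();q=s['position'];print(s['time_s'],q,s['tcp_rot'][:,1])
c=np.array([636,43.5]);
print(tool(c,yaw,1)-q[:2]*1000,tool(c,yaw,1,off=105)-q[:2]*1000)
E
```

```text
time_s: 13.05
position: [0.5093, -0.0416, 0.1099]
tcp_rot: [[-0.989, -0.15, -0.007], [-0.15, 0.989, 0.001], [0.007, 0.002, -1.0]]
force: [0.1, -0.4, 0.6]
opening: 0.008
grasp_force: 0.0
time_s: 13.72
position: [0.4819, 0.1001, 0.1419]
tcp_rot: [[-0.988, -0.154, -0.001], [-0.154, 0.988, -0.0], [0.001, -0.0, -1.0]]
force: [0.4, 0.1, -1.0]
opening: 0.001
grasp_force: 0.0
scene plinth [639.08182384  43.9782534 ] [104.62198638916016, 219.2801971435547] 9.112884 err [ 0.07805834 -0.03278646]
top plinth [636.21869961  46.00721282] [104.96683502197266, 218.1105499267578] 9.223956 err [-2.4790239   2.37043786]
13.8167 [0.48180949 0.09986544 0.14214707] [-1.52605823e-01  9.88287135e-01 -4.34144905e-05]
[78.08488136 25.49378399] [35.64090108 18.60114599]
```

```bash
python3 -c "
import cv2
a=cv2.imread('pics/escene.png')[140:330,240:470];cv2.imwrite('pics/e2.png',cv2.resize(a,None,fx=3,fy=3,interpolation=2))"
```

```text
(no output)
```

View pics/e2.png

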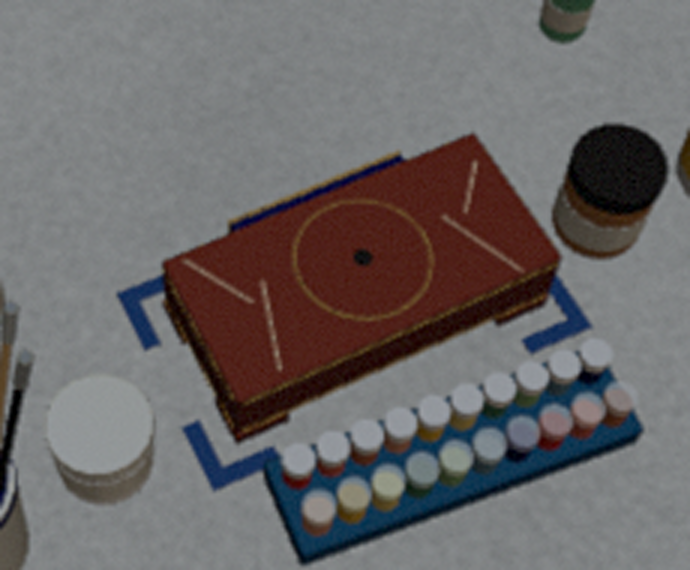

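Error is now about (-1, +1) mm with yaw 1.2° over, and no tape is covered. One last small nudge on the left end will square it.

```bash
python3 -m handwheel '[[0.01,0.006,-0.03,0,0,0],[0.02,0.012,-0.065,0,0,0],[0.03,0.018,-0.097,0,0,0],[0.05,0.021,-0.097,0,0,0],[0.07,0.0243,-0.097,0,0,0],[0.078,0.0255,-0.097,0,0,0],[0.082,0.026,-0.097,0,0,-0.004],[0.086,0.0266,-0.097,0,0,-0.008]]'
python3 -m handwheel '[[0,0,0,0,0,0],[0,0,0,0,0,0],[-0.01,-0.001,0,0,0,0],[-0.03,-0.004,0,0,0,0],[-0.05,-0.007,0,0,0,0],[-0.07,-0.009,0.035,0,0,0],[-0.09,-0.011,0.075,0,0,0],[-0.105,-0.015,0.11,0,0,0]]'
python3 - <<'E'
from plan import *
T=np.array([639,44.])
for n in('scene','top'):
    use(n)
    img,c,m,wh,yaw=plinth();print(n,'plinth',c,wh,yaw,'err',Rz(-7.9)@(c-T))
    cv2.imwrite(f'pics/f{n}.png',img)
print(bot.read_state()['force'])
E
```

```text
time_s: 14.48
position: [0.5598, 0.1256, 0.0442]
tcp_rot: [[-0.99, -0.139, -0.018], [-0.139, 0.99, -0.003], [0.018, -0.0, -1.0]]
force: [-14.1, -5.8, 7.3]
opening: 0.002
grasp_force: 7.5
time_s: 15.15
position: [0.4598, 0.112, 0.1558]
tcp_rot: [[-0.99, -0.138, -0.004], [-0.138, 0.99, 0.0], [0.004, 0.001, -1.0]]
force: [0.7, 0.5, 0.7]
opening: 0.007
grasp_force: 0.0
scene plinth [639.44182575  44.15032519] [104.01909637451172, 218.32630920410156] 8.897243 err [0.45829396 0.08817199]
top plinth [637.30788609  46.238662  ] [104.33950805664062, 217.97584533691406] 8.913548 err [-1.36836296  2.44998772]
[0.55603661 1.04809158 0.73102735]
```

View pics/ftop.png

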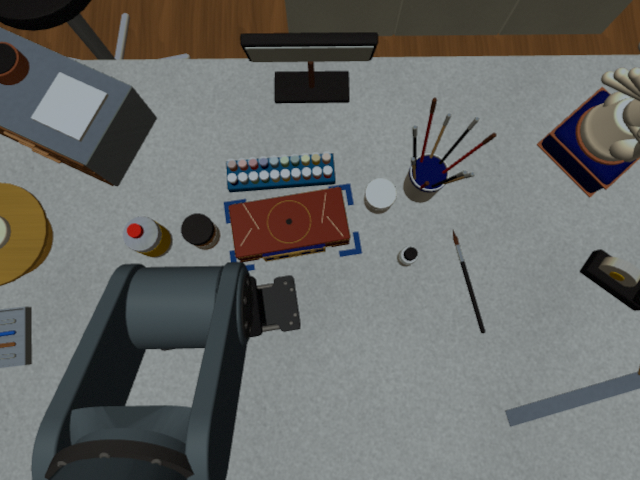

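The top view shows the plinth (229-349, 187-260) inside all four tape corners. The visible bystanders are where they started; the green bottle near (172,316) is hidden by the arm. Residual error is about 1-2 mm and 1°.

```bash
python3 -c "
from rig import bot;print(bot.hand_in())"
```

```text
the job is handed in; nothing more can be done
None
```

I walked the plinth into its taped place by swinging the right and left ends forward in turn, and handed it in at about 15 s of the 61 s allowed; it stands inside all four tape corners, 1–3 mm from centre and about 1° off square, and I never pushed on the tablet and saw no bystander moved, though the arm hid the green bottle in the last top view.

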